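Traverse the discharge probe over the test pad, clamp it and fire

TASK

Loosen the orange clamp lever on the traverse stage well past half of its swing (its thread may be left-handed, so try both ways and feel), then turn the three-armed feed wheel until the probe tip stands over the copper pad of the white device that has one. Swing the clamp lever fully home to tight again with the probe still over the pad, and only then press the button on the yellow trigger box fully down and let it come up. Leave the other things on the table where they are.

Things in the scene. Friction and masses are not known exactly. Their poses are not given: they have to be found in the camera images.
- wheel_hub (a point): Feed wheel axis at arm height, 80 mm above the table. Black hub 34 mm across, 26 high (top 14 mm above this point); three level steel arms 120 degrees apart, 10 mm thick, to 54 mm radius, ending in 20 mm balls. Shut fingertips lowered between the arms can push one (about 8 N at 45 mm radius). It rides on the beige carriage, whose top is 53 mm above the table, so the axis shifts as it turns.
- wheel_red_ball (a point): Centre of the red ball on one arm of the feed wheel, 60 mm from the wheel axis (the other two balls are black), 80 mm above the table.
- wheel (a joint): Feed wheel angle in rad, 0 at the start, positive counterclockwise from above. One rad moves the carriage 15 mm: counterclockwise in the direction from clamp to wheel, clockwise the other way. It stays where it is left (0.33 N m friction). While the clamp is tight a brake drags hard on the carriage (20 N and more at the arms).
- carriage (a joint): Position of the carriage along its rail in m, 0 at the start, positive in the direction from the clamp axis to the wheel hub, stops at -0.105 and 0.105. It carries wheel, clamp and probe.
- clamp_axis (a point): Point on the upright axis of the orange clamp lever, at the height of the lever arm, 80 mm above the table, 150 mm along the carriage from the wheel hub. Hub 30 mm across, top 14 mm above this point.
- clamp_ball (a point): Centre of the 18 mm ball at the end of the orange clamp lever, 66 mm from the clamp axis, 80 mm above the table. The level arm between is 12 mm thick with free room on both sides; tight, it points along the rail away from the wheel. Pushing it sideways near the ball takes 3 to 7 N.
- clamp (a joint): Angle of the clamp lever in rad: 0 is tight, against its stop; it grows to 1.3 (other stop) as the lever is loosened, in one direction only, and which one is not known beforehand. The brake is free above 0.7. It stays where it is left.
- probe_tip (a point): Lower point of the probe, a beige cylinder with a dark conical tip on an arm on the far side of the carriage, 37 mm above the table, 9 mm above the device pads; it moves with the carriage and can reach the pad exactly.
- pad (a point): Centre of the top of the copper pad, a disc 16 mm across in the middle of a white device 80 x 80 x 26 mm fixed beside the rail, 28 mm above the table. A like device with black vent slots and no pad stands on the other side; which is which varies.
- trigger_top (a point): Centre of the top of the red push button, 30 mm across, on the yellow trigger box (100 x 80 x 30 mm, fixed, left or right of the stage). The button is pressed straight down.
- trigger (a joint): Travel of the red button in m: 0 up, 0.006 fully down (4 N, spring return).
- gun: Beige discharge gun lying loose on the table beyond the stage, 190 mm long, 45 mm high; leave alone. Origin under its barrel's centre.
- tube: White plastic cylinder 40 mm across, 100 mm high, standing loose; leave alone. Origin at its foot.
- driver: Screwdriver lying loose near the robot; leave alone.
- meter: Red hand meter 140 x 75 x 38 mm lying loose near the robot; leave alone. Origin under its centre.
- parts_tray: Blue tray 120 x 90 x 35 mm, loose, far side; leave alone. Origin under its centre.
- cup: Black plastic cup 68 mm across, 80 mm high, standing loose on the side of the stage opposite to the trigger box; leave alone. Origin under its centre.
There are look-alikes about, which are no part of the job. Of the things that look like the part that bears trigger_top, the smaller one is meant. Leave any pink look-alike of the part that bears pad alone.

How it is judged:
By the outcome, as a careful person would: the job done as asked, in the order asked, and still so for the second after the job is handed in, with the robot touching nothing.
It also fails if it takes over 72 s, if anything falls off the work surface, if the arm or the gripper's body presses on something with over 40 N, if the wrist force passes 120 N, or if a joint passes its speed limit or range.

ROBOT

A 6-joint arm with a two-finger parallel gripper is mounted at the origin on the work surface. World frame = base frame: x ahead of the robot, y to its left, z up, the work surface at z = 0. Lengths are in m, angles in rad, forces in N, time in s.
With the tool pointing down it reaches from about 0.35 to 0.975 m from the base axis. Payload 4.9 kg.
Tool frame: the origin (TCP) lies on the centre line of the jaws, within the pads' length; the fingertips stand 14 mm ahead of it and the grasp point (between the pads) lies 5 mm behind it (manip.nose_length is the distance from the TCP to the fingertips, in m); z points along the fingers, y is the line along which they close (so a half turn about z gives the same grasp; the last joint's range is limited). The gripper opens to 85 mm and grips with 20 to 120 N. Pads are 22 mm wide; open, the fingers measure 114 mm over their backs; the gripper's body (76 mm by 85 mm) begins 54 mm behind the grasp point. The pads swing forward as they close: fully open they stand 13 mm farther back than shut.
Start: joints at [-1.353, 0.053, 1.613, -0, 1.476, -0.119], TCP at [0.207, -0.59, 0.245] pointing down, gripper open.
Joint ranges: [-3.01, 3.01], [-1.01, 2.22], [0.06, 2.58], [-1.02, 4.17], [0.09, 2.62], [-3.14, 3.14]. Speed limits (rad/s): [2.57, 2.57, 3.14, 3.14, 3.14, 3.14].

INTERFACE

Orientations are given as a unit quaternion [w, x, y, z].
In Python, from plant import manip, imaging gives the robot as it stands.
- The arm moves only by the tool play_rows, never from a script. Its argument "commands" is a list of rows, each a list of 6 numbers: the shift along the tool's x, y, z in mm, then the turn, a rotation vector about the tool's x, y, z in degrees. A call has 1 to 5 rows; each row shifts and turns the commanded pose from where the row before left it, along the tool's axes as they then stand; what a row does not reach is not made up. A row lasts 1/12 s, in which the tool goes at most 41.7 mm and 7.16 degrees, less where a joint would pass 70% of its speed; a pose out of reach is approached as far as the arm can. A call is refused whole if a number of a shift passes 41.7 or a number of a turn 7.16, either way. A call with a gripper value outside its range is refused whole. "hand" is the finger opening in mm, from 0 to 85.4, set as the call begins (left out, the last holds). The fingers move at their own pace and stop on an object; the grip force is fixed at half the most. Time passes only in rows, so rows that do not move let the fingers close. It gives the time, the measured TCP pose, the force, the opening and the grip force at its end, in the units of the state.
- manip.state(): the state, without advancing time (a new reading comes with each control period).
- imaging.grab_frame(name): name is "side" or "top" or "wrist"; returns a dict with "image" (420x560x3 uint8, red, green, blue), "fx", "fy", "cx", "cy" (pixels), "k1" (the pictures are not rectified: a ray, as slopes to the right and down, at radius r is drawn at 1 + k1 r^2 times it, then the intrinsics apply), "R" (3x3) and "t" (3): a world point X has camera coordinates R X + t; the wrist camera has in their place "mount" (4x4, takes a point from camera to tool coordinates, whose origin is the TCP and whose axes are the flange's). Camera axes: x right, y down, z forward; pixel columns grow to the right and rows downward; lengths in m; the calibration is good to about 2 mm. A picture is of the moment at which its call begins: read the wrist's pose just before it. There is no depth.
- manip.job_done(): hands the job in; it is judged then, once.
The state is a dict: "time": time; "joint_pos": joint angles; "joint_vel": joint speeds; "joint_efforts": joint torques, N m; "tool_pos": TCP position; "tool_rot": TCP orientation; "contact_force": force on the tool from outside, world axes, zero at the start; "ft_torque": the same for the moment, N m; "gripper_width": opening from 0.0 (shut) to 1.0 (fully open); "grasp_force": force on a finger pad.
Only numpy, scipy, OpenCV 4.12 (cv2) and the standard library are available. Lean on these libraries where they do the work, as an engineer would, in place of code of your own. Each camera call takes 0.05 s, during which the arm holds its last target. There are 200 camera calls.

## Working session

There is one attempt and no reset: what is moved stays moved. The work goes in short steps, Python scripts to look and compute and a tool call to move; the robot and the scene stay as the last step left them, time stands still between calls to the robot, and variables do not carry over. Pictures are saved under pics/ and viewed, at most 10 in all, crops included, and the job is handed in when it is done.

Besides the shell and the picture viewer there is one more tool, called after "Call:" by a JSON object that holds its "api" and its "payload". play_rows: Moves the arm, as the interface text tells. Its arguments: {"type":"object","properties":{"commands":{"type":"array","items":{"type":"array","items":{"type":"number"}}},"hand":{"type":"number"}},"required":["commands"]}

```bash
mkdir -p pics; ls
cat > h.py <<'E'
import numpy as np, cv2, pickle
from plant import manip, imaging
def grab(n):
    s=manip.state(); f=imaging.grab_frame(n); f['s']=s; pickle.dump(f,open(f'pics/{n}.pkl','wb')); cv2.imwrite(f'pics/{n}_raw.png',f['image'][...,::-1]); return f
def load(n): return pickle.load(open(f'pics/{n}.pkl','rb'))
def ray(f,u,v):
    d=np.array([(u-f['cx'])/f['fx'],(v-f['cy'])/f['fy']]); p=d.copy()
    for _ in range(20): p=d/(1+f['k1']*(p@p))
    r=np.array([p[0],p[1],1]); R=f['R']; return -R.T@f['t'], R.T@r
def at(f,u,v,z):
    o,d=ray(f,u,v); return o+d*(z-o[2])/d[2]
def proj(f,X):
    c=f['R']@np.array(X)+f['t']; p=c[:2]/c[2]; p=p*(1+f['k1']*(p@p)); return p*[f['fx'],f['fy']]+[f['cx'],f['cy']]
E
python3 - <<'E'
from h import *
for n in('top','side'):
    f=grab(n); print(n,f['fx'],f['k1'],-f['R'].T@f['t'],f['R'])
    cv2.imwrite(f'pics/{n}1.png',cv2.resize(f['image'][...,::-1],(800,600),interpolation=cv2.INTER_CUBIC))
print(manip.state())
E
```

```text
pics
top 391.63183369216387 -0.11481038017858383 [0.37766392 0.08625898 1.42126984] [[-0.01471742 -0.99976574  0.01587017]
 [-0.98930027  0.01225565 -0.14537807]
 [ 0.14514951 -0.01783995 -0.98924888]]
side 463.94806668996216 -0.050587834828100794 [0.20341116 1.16062489 1.12305256] [[-0.95405647 -0.29960462 -0.00365107]
 [-0.19964386  0.64473489 -0.73787482]
 [ 0.22342468 -0.70324533 -0.67492772]]
{'time': 0.1, 'joint_pos': array([-1.35301204e+00,  5.33195371e-02,  1.61416769e+00, -2.66498294e-05,
        1.47599786e+00, -1.19017267e-01]), 'joint_vel': array([-0.00041084, -0.0010083 , -0.00307579,  0.00018444, -0.00249943,
        0.00042221]), 'joint_efforts': array([ 1.18174128e-03, -3.94901526e+01, -3.71363068e+01,  2.89287834e-05,
        3.89887151e-03,  1.21625717e-05]), 'tool_pos': array([ 0.20640928, -0.58935781,  0.24416157]), 'tool_rot': array([-9.44412121e-04,  9.85853411e-01,  1.67607147e-01, -5.99564136e-05]), 'contact_force': array([-0.16781859, -0.54055931, -0.16898683]), 'ft_torque': array([0.01238656, 0.01735435, 0.05330655]), 'grasp_force': 0.0, 'gripper_width': 1.0025690840898258}
```

View pics/top1.png

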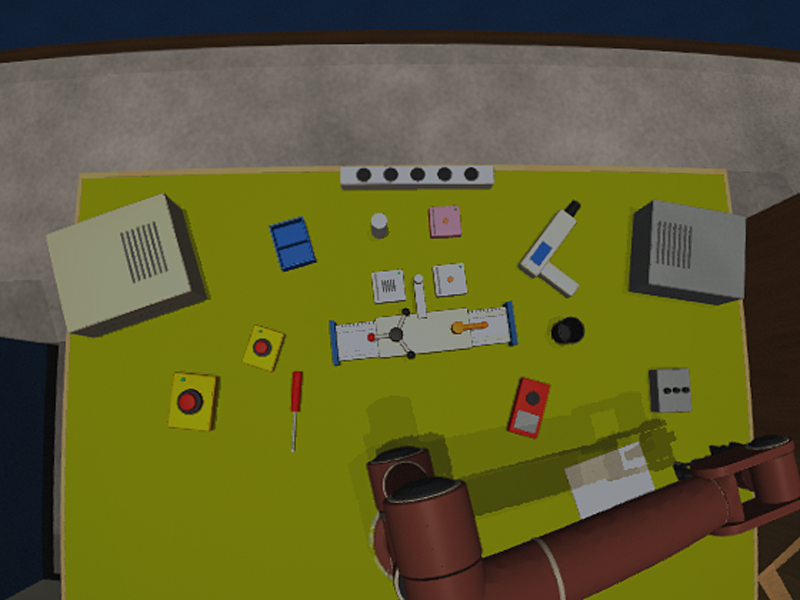

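View pics/side1.png

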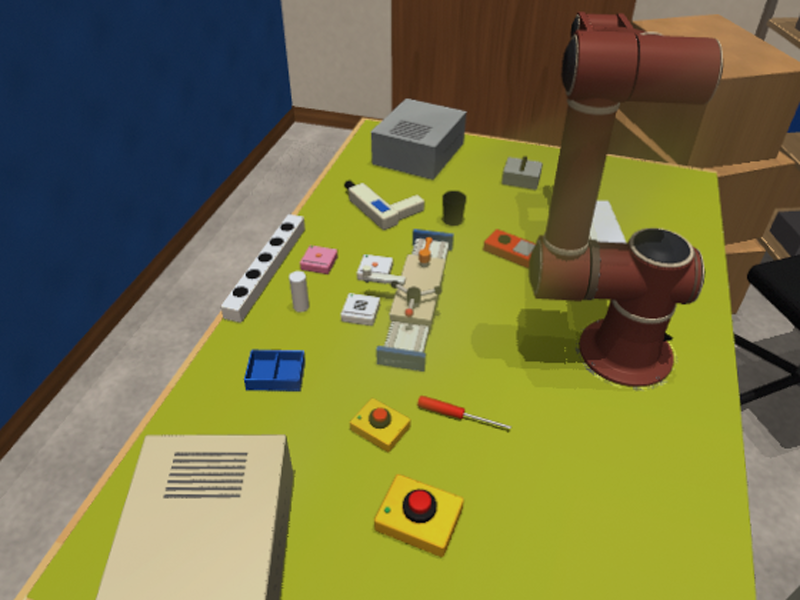

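The top view shows the stage in the middle: hub at about (396,334), red ball (371,338), clamp axis (457,327), clamp ball (486,324), copper pad (449,279) on the right-hand device, probe (418,282), and the small trigger box at (262,347). I'll enlarge it for closer reading.

Run:
```python
from h import *
f=load('top'); c=f['image'][175:275,160:370,::-1]
cv2.imwrite('pics/c1.png',cv2.resize(c,None,fx=3.8,fy=3.8,interpolation=cv2.INTER_CUBIC))
```

```text
(no output)
```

View pics/c1.png

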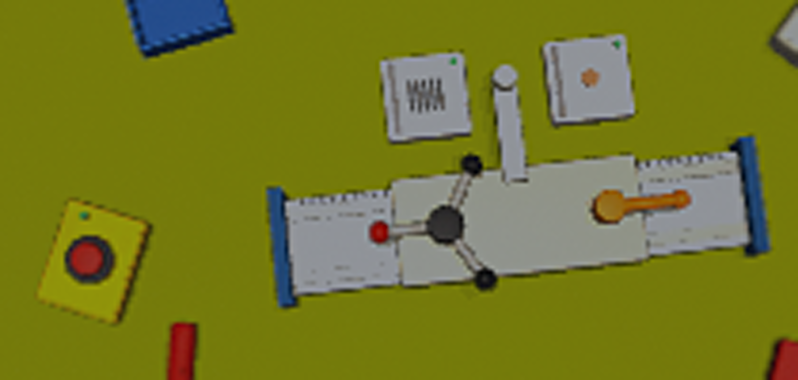

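The crop shows hub (445,224), balls red (379,232) and black (471,163), (485,279), clamp hub (609,206), clamp ball (682,199), pad (590,77), probe top (505,77), and button (88,259).

Run:
```python
from h import *
f=load('top')
P={'hub':(445,224,.094),'red':(379,232,.08),'b2':(471,163,.08),'b3':(485,279,.08),'chub':(609,206,.094),'cball':(682,199,.08),'pad':(590,77,.028),'button':(88,259,.045),'probe':(505,77,.09)}
Q={}
for k,(u,v,z) in P.items():
    Q[k]=at(f,(u+.5)/3.8-.5+160,(v+.5)/3.8-.5+175,z); print(k,Q[k].round(4))
d=Q['hub']-Q['chub']; print(np.linalg.norm(d),np.degrees(np.arctan2(d[1],d[0])))
for k in('red','b2','b3'): e=Q[k]-Q['hub']; print(k,np.linalg.norm(e[:2]),np.degrees(np.arctan2(e[1],e[0])))
e=Q['cball']-Q['chub'];print(np.linalg.norm(e[:2]),np.degrees(np.arctan2(e[1],e[0])))
# side crop around stage + trigger
s=load('side'); c=s['image'][150:320,225:335,::-1]
cv2.imwrite('pics/c2.png',cv2.resize(c,None,fx=3.5,fy=3.5,interpolation=cv2.INTER_CUBIC))
for k in Q: print(k,(proj(s,Q[k])-[225,150])*3.5+1.25)
```

```text
hub [0.5031 0.0459 0.094 ]
red [0.498  0.1053 0.08  ]
b2 [0.5598 0.0209 0.08  ]
b3 [0.4542 0.0103 0.08  ]
chub [ 0.5173 -0.102   0.094 ]
cball [ 0.5242 -0.1712  0.08  ]
pad [ 0.6484 -0.0971  0.028 ]
button [0.4791 0.3761 0.045 ]
probe [ 0.6372 -0.0111  0.09  ]
0.14859272459177456 95.47813716222504
red 0.059562905407269044 94.95985737265593
b2 0.06199158229013089 -23.803231002015895
b3 0.06052594681568049 -143.90469980396443
0.06954054920509783 -84.28283754142954
hub [224.12327258 186.87547718]
red [211.56503179 239.71401928]
b2 [175.0610219 169.8381239]
b3 [282.68009337 184.18673634]
chub [250.81363238  91.73815433]
cball [261.40749849  61.97204125]
pad [128.49199328 120.5879957 ]
button [140.64207541 490.67708509]
probe [110.4852444  126.95680669]
```

View pics/c2.png

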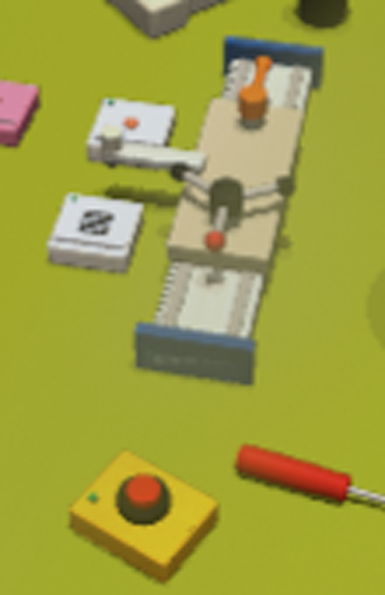

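Both views agree to about 2 mm: hub near (.503,.046), clamp axis near (.5175,-.104), pad (.648,-.097), and probe about 86 mm short of the pad (clockwise travel). Next I'll check the end plate and plan the approach.

```bash
cat >> h.py <<'E'
from scipy.spatial.transform import Rotation as Ro
n=np.array([.9954,.0958,0]); y=np.array([.0958,-.9954,0]); zz=np.array([0,0,-1.])
S=lambda w: np.array([n@w,y@w,w[2]])*1e3   # stage mm: X away, Y wheel->clamp, z height
W=lambda X,Y,z: (X*n+Y*y)/1e3+np.array([0,0,z/1e3])
def st():
    s=manip.state(); q=s['tool_rot']; R=Ro.from_quat([q[1],q[2],q[3],q[0]]).as_matrix()
    print('t',round(s['time'],2),'stage',S(s['tool_pos']).round(1),'F stage',(S(s['contact_force'])/1e3).round(1),'w',s['gripper_width'],'yaw',np.degrees(np.arctan2(R[1,0],R[0,0])).round(2),'tz',R[:,2].round(3))
    return s,R
def to(X,Y,z):
    s,R=st(); d=R.T@(W(X,Y,z)-s['tool_pos'])*1e3
    Rd=np.column_stack([n,y,zz]); print('shift',d.round(1),'turn',np.degrees(Ro.from_matrix(R.T@Rd).as_rotvec()).round(2))
E
python3 - <<'E'
from h import *
print(manip.nose_length); to(478,200,150)
f=load('top');s=load('side')
for z in(.03,.05,.07):
    a=at(f,(741+.5)/3.8-.5+160,(143+.5)/3.8-.5+175,z); b=at(f,(758+.5)/3.8-.5+160,(250+.5)/3.8-.5+175,z)
    print(z,S(a),S(b),(proj(s,a)-[225,150])*3.5,(proj(s,b)-[225,150])*3.5)
E
```

```text
0.014
t 0.1 stage [149.  606.4 244.2] F stage [-0.2  0.5 -0.2] w 1.0025690840898258 yaw 19.3 tz [-0.     0.002 -1.   ]
shift [ 416.4 -316.    94.8] turn [-0.11  0.   13.8 ]
0.03 [556.92735754 294.43544823  30.        ] [453.88826232 296.35154329  30.        ] [223.97832012  51.31505127] [316.01373465  61.73093405]
0.05 [554.44420047 289.48863745  50.        ] [452.88632897 291.37718796  50.        ] [225.72421481  39.71215274] [317.32424058  49.98687379]
0.07 [551.96104339 284.54182667  70.        ] [451.88439562 286.40283263  70.        ] [227.50389935  27.8835199 ] [318.65941349  38.01521698]
```

Call:
{"api": "play_rows", "payload": {"commands": [[0,0,0,0,0,6.9],[0,0,0,0,0,6.9],[23.5,-29,5,0,0,0],[23.5,-29,5,0,0,0],[23.5,-29,5,0,0,0]], "hand": 0}}

```text
time: 0.52
tool_pos: [0.2685, -0.4954, 0.2294]
tool_rot: [-0.001, 0.999, 0.047, -0.0]
contact_force: [0.7, 0.0, 0.2]
gripper_width: 0.298
grasp_force: 0.0
```

Call:
{"api": "play_rows", "payload": {"commands": [[23.5,-29,5,0,0,0],[23.5,-29,5,0,0,0],[23.5,-29,5,0,0,0],[23.5,-29,5,0,0,0],[23.5,-29,5,0,0,0]]}}

```text
time: 0.93
tool_pos: [0.3719, -0.3391, 0.2046]
tool_rot: [-0.0, 0.999, 0.048, -0.0]
contact_force: [-0.0, 0.3, 0.0]
gripper_width: -0.001
grasp_force: 0.0
```

Call:
{"api": "play_rows", "payload": {"commands": [[23.5,-29,5,0,0,0],[23.5,-29,5,0,0,0],[23.5,-29,5,0,0,0],[23.5,-29,5,0,0,0],[0,0,0,0,0,0]]}}

```text
time: 1.35
tool_pos: [0.4554, -0.2112, 0.1836]
tool_rot: [-0.002, 0.999, 0.051, -0.0]
contact_force: [-0.1, 0.9, 0.8]
gripper_width: -0.002
grasp_force: 0.0
```

Run:
```python
from h import *
to(478,200,82)
```

```text
t 1.35 stage [433.1 253.9 183.6] F stage [-0.  -0.9  0.8] w -0.001824655985914337 yaw 5.86 tz [-0.001  0.004 -1.   ]
shift [ 45.3 -53.2 101.8] turn [-0.22  0.04  0.37]
```

Call:
{"api": "play_rows", "payload": {"commands": [[22.5,-27,17,0,0,0],[22.5,-27,17,0,0,0],[0,0,30,0,0,0],[0,0,28,0,0,0],[0,0,10,0,0,0]]}}

```text
time: 1.77
tool_pos: [0.4907, -0.1568, 0.0786]
tool_rot: [-0.002, 0.999, 0.049, -0.003]
contact_force: [-0.7, 1.3, -0.1]
gripper_width: -0.0
grasp_force: 0.0
```

Run:
```python
from h import *
to(478,200,82)
```

```text
t 1.77 stage [473.4 203.1  78.6] F stage [-0.6 -1.4 -0.1] w -8.764954412114529e-05 yaw 5.56 tz [-0.007  0.003 -1.   ]
shift [ 4.6 -3.1 -3.4] turn [-0.22  0.39  0.06]
```

Call:
{"api": "play_rows", "payload": {"commands": [[5,-1,-3,0,0,0],[4,0,0,0,0,0],[4,0,0,0,0,0],[2,0,0,0,0,0],[1,0,0,0,0,0]]}}

```text
time: 2.18
tool_pos: [0.5053, -0.1571, 0.0872]
tool_rot: [0.0, 0.999, 0.048, -0.007]
contact_force: [-21.8, -2.2, 9.8]
gripper_width: 0.002
grasp_force: 11.2
```

Call:
{"api": "play_rows", "payload": {"commands": [[2,0,0,0,0,0],[2,0,0,0,0,0]]}}

```text
time: 2.35
tool_pos: [0.5064, -0.157, 0.087]
tool_rot: [0.0, 0.999, 0.048, -0.011]
contact_force: [-35.4, -4.2, 17.8]
gripper_width: 0.001
grasp_force: 17.9
```

Run:
```python
from h import *
st()
```

```text
t 2.35 stage [489.  204.8  87. ] F stage [-35.7   0.8  17.8] w 0.0008857942884302617 yaw 5.56 tz [-0.022 -0.001 -1.   ]
```

Pushing away meets the stop (35 N, no motion), so the lever loosens toward the robot. I'll go over to the far side.

Call:
{"api": "play_rows", "payload": {"commands": [[-20,0,0,0,0,0],[0,0,-35,0,0,0],[20,0,-15,0,0,0],[35,-1,0,0,0,0],[15,-2,0,0,0,0]]}}

```text
time: 2.77
tool_pos: [0.5681, -0.1494, 0.1423]
tool_rot: [0.002, 0.999, 0.047, 0.005]
contact_force: [-0.4, -0.1, 0.6]
gripper_width: 0.0
grasp_force: 0.0
```

Call:
{"api": "play_rows", "payload": {"commands": [[0,0,0,0,0,0]]}}

```text
time: 2.85
tool_pos: [0.5673, -0.1486, 0.1406]
tool_rot: [0.001, 0.999, 0.048, 0.004]
contact_force: [-0.2, 0.2, -0.0]
gripper_width: -0.001
grasp_force: 0.0
```

Run:
```python
from h import *
to(534,201,81)
```

```text
t 2.85 stage [550.4 202.3 140.6] F stage [-0.2 -0.2 -0. ] w -0.0013877300199224725 yaw 5.53 tz [ 0.008 -0.002 -1.   ]
shift [-16.9  -1.5  59.5] turn [ 0.18 -0.42  0.04]
```

Call:
{"api": "play_rows", "payload": {"commands": [[-14,-1.5,25,0,0,0],[0,0,30,0,0,0],[0,0,5,0,0,0],[-4,0.5,0,0,0,0],[-5,1,0,0,0,0]]}}

```text
time: 3.27
tool_pos: [0.5403, -0.1505, 0.0778]
tool_rot: [0.0, 0.999, 0.048, 0.001]
contact_force: [0.5, -0.2, 1.2]
gripper_width: -0.004
grasp_force: 0.0
```

Call:
{"api": "play_rows", "payload": {"commands": [[-5,0.5,0,0,0,0],[-5,1,0,0,0,0],[-5,1,0,0,0,0]]}}

```text
time: 3.52
tool_pos: [0.5269, -0.1541, 0.0787]
tool_rot: [0.0, 0.999, 0.048, 0.003]
contact_force: [4.8, 3.1, 2.4]
gripper_width: -0.001
grasp_force: 2.3
```

Run:
```python
from h import *
st()
```

```text
t 3.52 stage [509.7 203.8  78.7] F stage [ 5.  -2.6  2.4] w -0.0009250226179761111 yaw 5.47 tz [ 0.006 -0.    -1.   ]
```

Call:
{"api": "play_rows", "payload": {"commands": [[-7,1,0,0,0,0],[-7,-0.5,0,0,0,0],[-7,-2,0,0,0,0],[-7,-3,0,0,0,0],[-5,-3,0,0,0,0]]}}

```text
time: 3.93
tool_pos: [0.4946, -0.151, 0.0796]
tool_rot: [0.002, 0.999, 0.048, 0.005]
contact_force: [6.3, -1.8, -0.2]
gripper_width: -0.001
grasp_force: 3.2
```

Call:
{"api": "play_rows", "payload": {"commands": [[-4,-2,0,0,0,0],[0,0,0,0,0,0]]}}

```text
time: 4.1
tool_pos: [0.4898, -0.1495, 0.0796]
tool_rot: [0.002, 0.999, 0.048, 0.004]
contact_force: [3.8, -2.3, 1.3]
gripper_width: 0.001
grasp_force: 2.0
```

Run:
```python
from h import *
st()
```

```text
t 4.1 stage [473.2 195.7  79.6] F stage [3.5 2.6 1.3] w 0.0009020664154408753 yaw 5.49 tz [ 0.008 -0.004 -1.   ]
```

Call:
{"api": "play_rows", "payload": {"commands": [[3,10,0,0,0,0],[0,0,-30,0,0,0],[0,-10,-20,0,0,0],[-2,-38,0,0,0,0],[-2,-38,0,0,0,0]]}}

```text
time: 4.52
tool_pos: [0.4805, -0.0737, 0.1292]
tool_rot: [0.001, 0.999, 0.046, 0.002]
contact_force: [0.1, 0.2, -0.9]
gripper_width: 0.001
grasp_force: 0.0
```

Call:
{"api": "play_rows", "payload": {"commands": [[-2,-38,0,0,0,0],[-2,-38,0,0,0,0],[0,-38,0,0,0,0],[0,-29,0,0,0,0],[0,0,0,0,0,0]]}}

```text
time: 4.93
tool_pos: [0.4607, 0.0729, 0.1267]
tool_rot: [-0.001, 0.999, 0.05, -0.0]
contact_force: [0.8, -0.3, -0.0]
gripper_width: -0.0
grasp_force: 0.0
```

```bash
cat > wp.py <<'E'
import numpy as np
hx,hy0=505.2,2.7
def pose(af,R=45,c0=-115):
    t=max(0,np.radians(af-c0)); hy=hy0+15*t
    a=np.radians(af); return np.array([hx+R*np.cos(a),hy+R*np.sin(a)])
E
python3 - <<'E'
from h import *; from wp import *
to(468.3,-23.1,80)
f=grab('side'); c=f['image'][150:320,225:335,::-1]
g=load('side')
cv2.imwrite('pics/c3.png',cv2.resize(c,None,fx=3.5,fy=3.5,interpolation=cv2.INTER_CUBIC))
p=pose(-145);acc=np.zeros(2)
for a in range(-133,190,12):
    q=pose(a); d=np.round(2*(q-p-acc))/2; acc+=d-(q-p) ; p=q; print(a,d,q.round(0))
E
```

```text
t 4.93 stage [465.6 -28.4 126.7] F stage [ 0.7  0.4 -0. ] w -0.00042180172240741126 yaw 5.79 tz [-0.001  0.001 -1.   ]
shift [ 2.7  5.4 46.7] turn [-0.07  0.03  0.29]
-133 [ 6. -7.] [475. -30.]
-121 [ 7.5 -6. ] [482. -36.]
-109 [ 8.5 -2. ] [491. -38.]
-97 [9.5 1. ] [500. -37.]
-85 [9.5 3. ] [509. -34.]
-73 [9. 5.] [518. -29.]
-61 [8.5 6.5] [527. -23.]
-49 [8.  8.5] [535. -14.]
-37 [ 6.5 10. ] [541.  -4.]
-25 [ 4.5 11.5] [546.   7.]
-13 [ 3. 12.] [549.  19.]
-1 [ 1.5 12.5] [550.  32.]
11 [-1.  12.5] [549.  44.]
23 [-2.5 12. ] [547.  56.]
35 [-5.  11.5] [542.  68.]
47 [-6. 10.] [536.  78.]
59 [-7.5  9. ] [528.  87.]
71 [-8.5  7. ] [520.  94.]
83 [-9.   5.5] [511.  99.]
95 [-9.5  3. ] [501. 103.]
107 [-9.5  1.5] [492. 104.]
119 [-8.5 -0.5] [483. 103.]
131 [-7.5 -2.5] [476. 101.]
143 [-6.5 -3.5] [469.  97.]
155 [-5. -5.] [464.  92.]
167 [-3.  -5.5] [461.  87.]
179 [-1.  -6.5] [460.  80.]
```

View pics/c3.png

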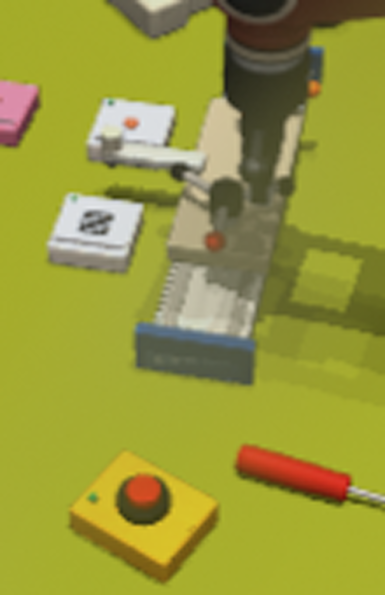

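The picture shows the wheel unmoved, and the orange ball swung out toward the robot at (315,88), so the clamp is loose. Next I'll descend and drive the wheel.

Call:
{"api": "play_rows", "payload": {"commands": [[2.5,4.5,20,0,0,0],[0,0,26,0,0,0],[0,0,0,0,0,0]]}}

```text
time: 5.23
tool_pos: [0.4613, 0.064, 0.0761]
tool_rot: [0.0, 0.999, 0.047, -0.004]
contact_force: [-1.0, 0.5, -1.6]
gripper_width: 0.001
grasp_force: 0.0
```

Run:
```python
from h import *
to(468.3,-23.1,80)
```

```text
t 5.23 stage [465.4 -19.5  76.1] F stage [-0.9 -0.6 -1.6] w 0.0005201727586315357 yaw 5.42 tz [-0.009 -0.001 -1.   ]
shift [ 2.9 -3.6 -3.9] turn [-0.01  0.5  -0.07]
```

Call:
{"api": "play_rows", "payload": {"commands": [[7,-9,-3,0,0,0],[7.5,-6,0,0,0,0],[8.5,-2,0,0,0,0],[9.5,1,0,0,0,0],[9.5,3,0,0,0,0]]}}

```text
time: 5.65
tool_pos: [0.5036, 0.0823, 0.084]
tool_rot: [0.001, 0.999, 0.048, -0.004]
contact_force: [-11.7, -2.5, 4.6]
gripper_width: -0.002
grasp_force: 5.1
```

Run:
```python
from h import *
to(509,-34,80)
```

```text
t 5.65 stage [509.2 -33.7  84. ] F stage [-11.9   1.4   4.6] w -0.0024836380824688315 yaw 5.56 tz [-0.007 -0.002 -1.   ]
shift [-0.2 -0.3  4. ] turn [0.06 0.43 0.06]
```

Call:
{"api": "play_rows", "payload": {"commands": [[9,5,3,0,0,0],[8.5,6.5,1,0,0,0],[8,8.5,0,0,0,0],[6.5,10,0,0,0,0],[4.5,11.5,0,0,0,0]]}}

```text
time: 6.07
tool_pos: [0.5456, 0.046, 0.0802]
tool_rot: [-0.002, 0.999, 0.048, -0.001]
contact_force: [-6.3, 5.3, 0.9]
gripper_width: 0.001
grasp_force: 3.8
```

Call:
{"api": "play_rows", "payload": {"commands": [[3,12,0,0,0,0],[1.5,12.5,0,0,0,0],[-1,12.5,0,0,0,0]]}}

```text
time: 6.32
tool_pos: [0.5533, 0.0097, 0.0802]
tool_rot: [-0.002, 0.999, 0.048, 0.0]
contact_force: [-0.7, 7.1, -1.2]
gripper_width: -0.001
grasp_force: 3.0
```

Run:
```python
from h import *
to(549,44,80)
f=grab('side'); c=f['image'][150:270,225:335,::-1]
cv2.imwrite('pics/c4.png',cv2.resize(c,None,fx=4,fy=4,interpolation=cv2.INTER_CUBIC))
```

```text
t 6.32 stage [551.7  43.4  80.2] F stage [-0.  -7.1 -1.2] w -0.0013666926291969305 yaw 5.51 tz [-0.     0.004 -1.   ]
shift [-2.7  0.6  0.1] turn [-0.24 -0.02  0.01]
```

View pics/c4.png

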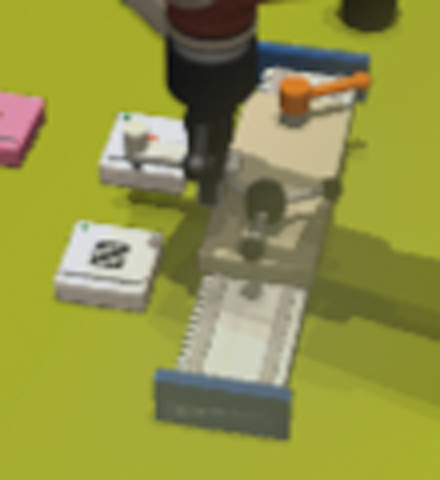

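The carriage is moving toward the pad and the lever is well open: hub (265,198), probe (135,135), clamp (295,95)→(365,80). Continuing.

Call:
{"api": "play_rows", "payload": {"commands": [[-4,12,0,0,0,0],[-6,11.5,0,0,0,0],[-7,10,0,0,0,0],[-8,9,0,0,0,0],[-8.5,7,0,0,0,0]]}}

```text
time: 6.78
tool_pos: [0.526, -0.0432, 0.081]
tool_rot: [-0.001, 0.999, 0.048, 0.003]
contact_force: [4.7, 5.8, -1.6]
gripper_width: -0.001
grasp_force: 3.3
```

Call:
{"api": "play_rows", "payload": {"commands": [[-9,5.5,0,0,0,0],[-9.5,3,0,0,0,0],[-9.5,1.5,0,0,0,0]]}}

```text
time: 7.03
tool_pos: [0.5022, -0.0576, 0.0832]
tool_rot: [0.001, 0.999, 0.048, 0.007]
contact_force: [11.5, 1.9, 0.3]
gripper_width: -0.001
grasp_force: 4.5
```

Run:
```python
from h import *
to(492,104,80)
```

```text
t 7.03 stage [494.4 105.4  83.2] F stage [11.7 -0.8  0.3] w -0.0011139244446822666 yaw 5.46 tz [ 0.014 -0.001 -1.   ]
shift [-2.4 -1.4  3.2] turn [ 0.14 -0.77 -0.04]
```

Call:
{"api": "play_rows", "payload": {"commands": [[-10,-1,2,0,0,0],[-8,-3,0,0,0,0],[-7,-3.5,0,0,0,0],[-5.5,-5,0,0,0,0],[-3,-5.5,0,0,0,0]]}}

```text
time: 7.45
tool_pos: [0.4692, -0.0464, 0.0837]
tool_rot: [0.006, 0.999, 0.048, 0.009]
contact_force: [11.2, -15.0, 0.9]
gripper_width: -0.001
grasp_force: 7.6
```

Run:
```python
from h import *
to(461,87,80)
f=grab('side'); c=f['image'][150:270,225:335,::-1]
cv2.imwrite('pics/c5.png',cv2.resize(c,None,fx=5,fy=5,interpolation=cv2.INTER_CUBIC))
for k,p in dict(pad=(.6484,-.0971,.028)).items(): print((proj(f,p)-[225,150])*5+2)
```

```text
t 7.45 stage [462.6  91.1  83.7] F stage [ 9.7 16.   0.9] w -0.0006431855189506457 yaw 5.52 tz [ 0.019 -0.011 -1.   ]
shift [-1.6 -4.2  3.6] turn [ 0.72 -1.01  0.01]
[183.82316832 172.51794836]
```

View pics/c5.png

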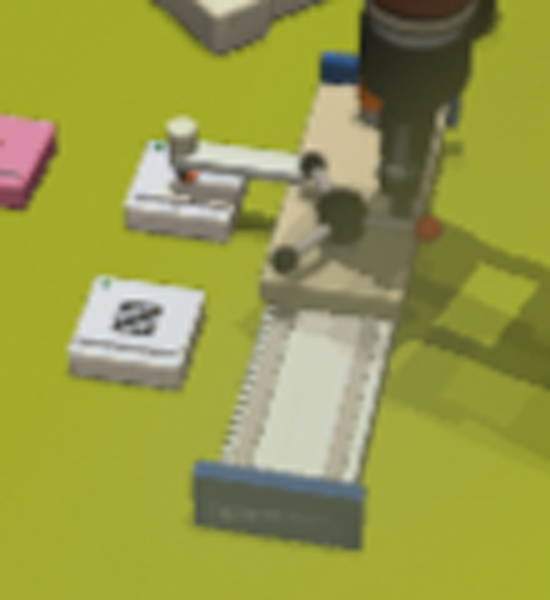

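The probe, with its top at (182,128), is near the pad at (188,176), partly hiding it; hub is at (340,205) and the finger is at (395,190). I'll measure the remaining travel.

Run:
```python
from h import *
f=load('side')
px=lambda u,v,k:((u+.5)/k-.5+225,(v+.5)/k-.5+150)
for nm,a,b in(('hubtop',(227,183,3.5),(341,202,5)),('probetop',(110,131,3.5),(182,126,5)),('carr corner near',(171,252,3.5),(262,289,5)),('carr corner nr2',(268,262,3.5),(0,0,5))):
    z={'h':.094,'p':.08,'c':.05}[nm[0]]
    print(nm,S(at(f,*px(*a),z)).round(1),S(at(f,*px(*b),z)).round(1))
print('pad',S(at(f,*px(188,177,5),.028)).round(1))
for z in (.07,.08,.09):print(z,S(at(f,*px(182,126,5),z)).round(1))
# template shift of probe
g=grab('top'); cv2.imwrite('pics/t5.png',cv2.resize(g['image'][175:275,230:370,::-1],None,fx=5.5,fy=5.5,interpolation=cv2.INTER_CUBIC))
```

```text
hubtop [503.5   8.5  94. ] [503.6  71.5  94. ]
probetop [635.3  77.5  80. ] [634.  148.7  80. ]
carr corner near [545.9 -50.5  50. ] [548.6  20.8  50. ]
carr corner nr2 [453.4 -45.2  50. ] [822.2 314.4  50. ]
pad [631.9 154.3  28. ]
0.07 [637.1 161.   70. ]
0.08 [634.  148.7  80. ]
0.09 [631.  136.4  90. ]
```

View pics/t5.png

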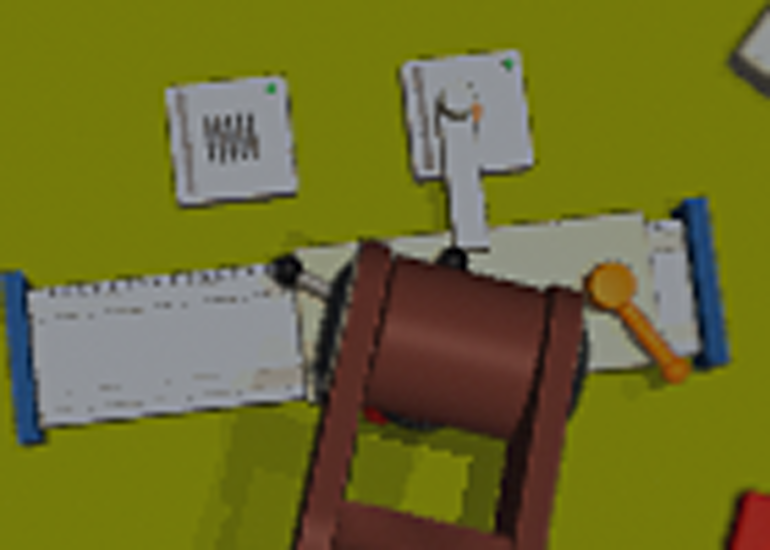

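The top view shows the probe top at about (459,103), with the pad just peeking out right of it at (476,112), and the clamp hub at (611,285) with its ball at (678,370), about 1 rad open.

Run:
```python
from h import *
f=load('top')
px=lambda u,v,k,o:((u+.5)/k-.5+o,(v+.5)/k-.5+175)
for nm,a,b,z in(('clamp',(609,206,3.8,160),(611,285,5.5,230),.094),('clampball',(682,199,3.8,160),(678,370,5.5,230),.08),('armroot',(514,181,3.8,160),(471,248,5.5,230),.06),('probe',(505,77,3.8,160),(460,102,5.5,230),.075),('pad',(590,77,3.8,160),(590,77,3.8,160),.028)):
    print(nm,S(at(f,*px(*a),z)).round(1),S(at(f,*px(*b),z)).round(1))
```

```text
clamp [505.2 151.1  94. ] [505.6 223.5  94. ]
clampball [505.4 220.6  80. ] [448.9 261.5  80. ]
armroot [540.9  71.6  60. ] [542.2 143.9  60. ]
probe [636.   73.5  75. ] [634.5 146.7  75. ]
pad [636.2 158.8  28. ] [636.2 158.8  28. ]
```

Call:
{"api": "play_rows", "payload": {"commands": [[-2,-5.5,2,0,0,0],[-0.5,-6,0,0,0,0],[1.5,-6,0,0,0,0],[2,-3,0,0,0,0],[0,0,0,0,0,0]]}}

```text
time: 7.97
tool_pos: [0.4643, -0.0247, 0.0798]
tool_rot: [0.004, 0.999, 0.049, 0.003]
contact_force: [-3.6, -8.1, 5.8]
gripper_width: 0.0
grasp_force: 4.3
```

Run:
```python
from h import *
st(); g=grab('top'); f=g
t=load
c0=g['image'][175:275,230:370]
# orange clamp hub + red-ness mask numbers
hsv=cv2.cvtColor(g['image'],cv2.COLOR_RGB2HSV)
m=cv2.inRange(hsv,(8,150,120),(20,255,255)); m[:,:330-20]=0; m[:200]=0;m[262:]=0
k,l,s,c=cv2.connectedComponentsWithStats(m); print(s[1:][s[1:,4]>15],c[1:][s[1:,4]>15])
d=cv2.distanceTransform(m,cv2.DIST_L2,5); v,u=np.unravel_index(d.argmax(),d.shape)
w=d>d.max()-1; vv,uu=np.nonzero(w); print(u,v,d.max(), S(at(g,uu.mean(),vv.mean(),.094)).round(1))
cv2.imwrite('pics/t6.png',cv2.resize(c0[...,::-1],None,fx=5.5,fy=5.5,interpolation=cv2.INTER_CUBIC))
```

```text
t 7.97 stage [459.8  69.   79.8] F stage [-4.4  7.7  5.8] w 0.0003334220563344149 yaw 5.57 tz [ 0.006 -0.008 -1.   ]
[[341 222  17  22  80]] [[349.1    232.4875]]
344 224 2.1969 [484.5 249.   94. ]
```

View pics/t6.png

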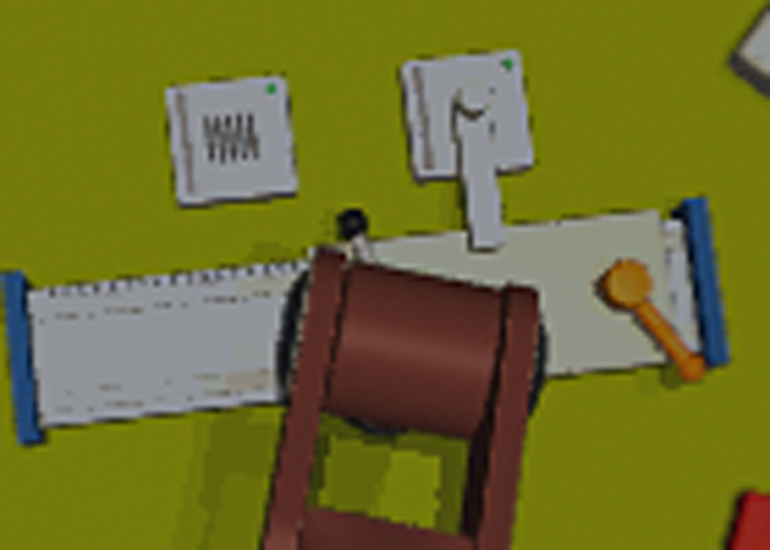

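The clamp hub moved 16 px (about 10 mm) to (627,283), and the probe top at (474,95) now hides the pad, leaving about 3 mm. I'll make a small step.

Call:
{"api": "play_rows", "payload": {"commands": [[2,-2.5,0,0,0,0],[2,-2.5,0,0,0,0],[0,0,0,0,0,0]]}}

```text
time: 8.27
tool_pos: [0.4667, -0.0192, 0.0783]
tool_rot: [0.004, 0.999, 0.049, 0.002]
contact_force: [-2.3, -9.3, 3.1]
gripper_width: 0.0
grasp_force: 4.3
```

```bash
cat > meas.py <<'E'
from h import *
def hub(img,k,ox):
    b=cv2.cvtColor(img,cv2.COLOR_BGR2HSV); m=cv2.inRange(b,(8,140,90),(24,255,255)); m[:int(.35*m.shape[0])]=0
    # keep largest comp, largest inscribed disc
    n_,l,s,c=cv2.connectedComponentsWithStats(m); i=1+s[1:,4].argmax(); m=((l==i)*255).astype(np.uint8)
    d=cv2.distanceTransform(m,cv2.DIST_L2,5); vv,uu=np.nonzero(d>d.max()*.93); u,v=uu.mean(),vv.mean()
    return (u+.5)/k-.5+ox,(v+.5)/k-.5+175,d.max()/k
E
python3 - <<'E'
from meas import *
st(); g=grab('top'); 
cv2.imwrite('pics/t7.png',cv2.resize(g['image'][175:275,230:370,::-1],None,fx=5.5,fy=5.5,interpolation=cv2.INTER_CUBIC))
for fn,k,o in(('c1',3.8,160),('t5',5.5,230),('t6',5.5,230),('t7',5.5,230)):
    u,v,r=hub(cv2.imread(f'pics/{fn}.png'),k,o); print(fn,round(u,2),round(v,2),round(r,2),S(at(g,u,v,.094)).round(1))
# probe template shift t5->t6->t7 (arm + tip)
a=[cv2.imread(f'pics/t{i}.png') for i in(5,6,7)]
T=a[1][170:262,455:510]
for i in range(3):
    r=cv2.matchTemplate(a[i],T,cv2.TM_CCOEFF_NORMED); print('armroot',i,cv2.minMaxLoc(r)[1::2])
T=a[1][75:165,445:500]
for i in range(3):
    r=cv2.matchTemplate(a[i],T,cv2.TM_CCOEFF_NORMED); print('probe',i,cv2.minMaxLoc(r)[1::2])
E
```

```text
t 8.27 stage [462.7  63.8  78.3] F stage [-3.1  9.   3.1] w 0.0004061097493076859 yaw 5.57 tz [ 0.004 -0.008 -1.   ]
c1 320.39 228.67 4.0 [505.6 152.8  94. ]
t5 340.82 226.31 3.96 [505.9 224.   94. ]
t6 343.75 226.05 3.85 [505.7 234.2  94. ]
t7 344.45 225.92 3.85 [505.8 236.7  94. ]
armroot 0 (0.7631746530532837, (439, 170))
armroot 1 (0.9999999403953552, (455, 170))
armroot 2 (0.9276244640350342, (459, 170))
probe 0 (0.8529572486877441, (429, 76))
probe 1 (1.0, (445, 75))
probe 2 (0.8364573121070862, (449, 75))
```

Run:
```python
from h import *
s=grab('side'); g=load('top')
z=lambda im,v,u,h,w,k: cv2.resize(im[v:v+h,u:u+w,::-1],None,fx=k,fy=k,interpolation=cv2.INTER_CUBIC)
a=z(s['image'],168,246,36,36,11); b=z(g['image'],182,300,36,36,11)
o=cv2.convertScaleAbs(np.hstack([a,b]),alpha=1.3); cv2.imwrite('pics/f8.png',o); print(o.shape)
# raw-initial: top1.png/side1.png are upscaled 10/7
t=cv2.imread('pics/top1.png')
pad=W(636.2,158.8,28)
for h,(f,u0,v0,x) in dict(side=(s,246,168,0),top=(g,300,182,396)).items():
    for zz_ in(28,37,75,85): print(h,zz_,((proj(f,W(636.2,158.8,zz_))-[u0,v0]+.5)*11-.5+[x,0]).round(0))
```

```text
(396, 792, 3)
side 28 [174. 182.]
side 37 [173. 161.]
side 75 [171.  72.]
side 85 [170.  49.]
top 28 [565. 147.]
top 37 [568. 141.]
top 75 [583. 118.]
top 85 [587. 112.]
```

View pics/f8.png

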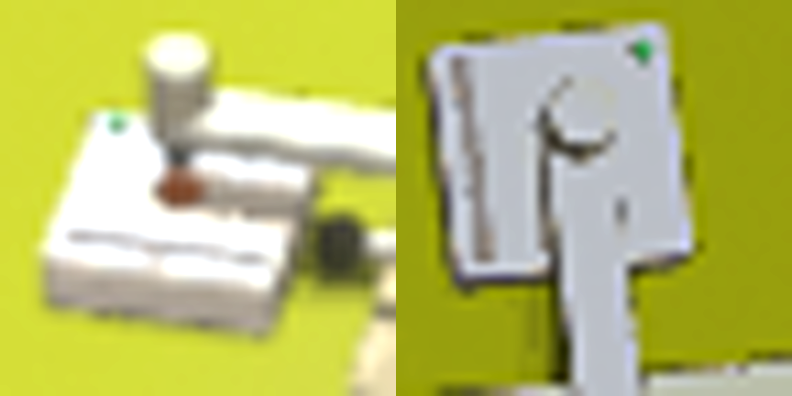

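In the side crop (left) the tip is at about (178,170), right over the pad at (180,187), and within about 1–1.5 mm of alignment, which agrees with the measured travel of 83.9 of about 85.4 mm. I'll make one small nudge, then retreat.

Call:
{"api": "play_rows", "payload": {"commands": [[1,-1,0,0,0,0],[1,-1.2,0,0,0,0],[0,0,0,0,0,0],[0,0,0,0,0,0]]}}

```text
time: 8.7
tool_pos: [0.4685, -0.0176, 0.0782]
tool_rot: [0.005, 0.999, 0.049, 0.002]
contact_force: [-2.3, -12.5, 1.5]
gripper_width: 0.001
grasp_force: 6.2
```

Run:
```python
from meas import *
st(); g=grab('top'); 
cv2.imwrite('pics/t9.png',cv2.resize(g['image'][175:275,230:370,::-1],None,fx=5.5,fy=5.5,interpolation=cv2.INTER_CUBIC))
u,v,r=hub(cv2.imread(f'pics/t9.png'),5.5,230); print(S(at(g,u,v,.094)).round(1))
```

```text
t 8.7 stage [464.7  62.4  78.2] F stage [-3.5 12.2  1.5] w 0.0005224923548912523 yaw 5.56 tz [ 0.004 -0.009 -1.   ]
[505.3 237.6  94. ]
```

Call:
{"api": "play_rows", "payload": {"commands": [[-4,6,0,0,0,0],[0,0,-30,0,0,0],[0,0,-20,0,0,0],[-4,36,0,0,0,0],[-4,36,0,0,0,0]]}}

```text
time: 9.17
tool_pos: [0.4642, -0.0933, 0.1292]
tool_rot: [0.001, 0.999, 0.05, 0.003]
contact_force: [1.2, -0.2, -1.0]
gripper_width: -0.003
grasp_force: 0.0
```

Call:
{"api": "play_rows", "payload": {"commands": [[-4,36,0,0,0,0],[-1,36,0,0,0,0],[0,17,0,0,0,0],[0,0,20,0,0,0],[0,0,0,0,0,0]]}}

```text
time: 9.58
tool_pos: [0.4646, -0.1827, 0.1041]
tool_rot: [-0.001, 0.999, 0.047, -0.001]
contact_force: [-0.2, 0.6, -1.8]
gripper_width: -0.003
grasp_force: 0.0
```

Run:
```python
from meas import *
to(448,228,79); g=grab('top'); s=grab('side')
c=cv2.resize(g['image'][175:275,230:370,::-1],None,fx=5.5,fy=5.5,interpolation=cv2.INTER_CUBIC)
cv2.imwrite('pics/t10.png',c)
u,v,r=hub(c,5.5,230); print(r,S(at(g,u,v,.094)).round(1))
```

```text
t 9.58 stage [445.  226.4 104.1] F stage [-0.2 -0.6 -1.8] w -0.003067562629590926 yaw 5.38 tz [-0.002  0.001 -1.   ]
shift [ 3.1  1.6 25.1] turn [-0.08  0.11 -0.11]
0.5090909 [406.9 210.2  94. ]
```

Call:
{"api": "play_rows", "payload": {"commands": [[0,0,24,0,0,0],[0,0,0,0,0,0],[3,5,0,0,0,0],[3,6,0,0,0,0],[2.5,7,0,0,0,0]]}}

```text
time: 10.1
tool_pos: [0.4767, -0.1997, 0.0829]
tool_rot: [0.001, 0.999, 0.048, 0.001]
contact_force: [-0.5, 1.6, 1.2]
gripper_width: -0.002
grasp_force: 1.7
```

Call:
{"api": "play_rows", "payload": {"commands": [[2.5,7,0,0,0,0],[3,7,0,0,0,0]]}}

```text
time: 10.27
tool_pos: [0.4828, -0.2128, 0.082]
tool_rot: [-0.001, 0.999, 0.048, 0.0]
contact_force: [-1.2, 3.1, 1.2]
gripper_width: 0.001
grasp_force: 1.6
```

Run:
```python
from h import *
st()
```

```text
t 10.27 stage [460.2 258.1  82. ] F stage [-0.9 -3.2  1.2] w 0.0014320836197256146 yaw 5.5 tz [ 0.     0.001 -1.   ]
```

Call:
{"api": "play_rows", "payload": {"commands": [[4,6.5,3,0,0,0],[5,6,0,0,0,0],[5,5,0,0,0,0],[5,4,0,0,0,0],[5,3,0,0,0,0]]}}

```text
time: 10.68
tool_pos: [0.5073, -0.2345, 0.0768]
tool_rot: [-0.001, 0.999, 0.048, -0.002]
contact_force: [-4.0, 2.7, 0.1]
gripper_width: -0.001
grasp_force: 2.4
```

Call:
{"api": "play_rows", "payload": {"commands": [[4,1,0,0,0,0],[2,0,0,0,0,0],[0,0,0,0,0,0]]}}

```text
time: 10.93
tool_pos: [0.5117, -0.2351, 0.0767]
tool_rot: [-0.001, 0.999, 0.048, -0.005]
contact_force: [-11.4, 1.4, 3.7]
gripper_width: 0.005
grasp_force: 5.4
```

Run:
```python
from h import *
st()
```

```text
t 10.93 stage [486.9 283.1  76.7] F stage [-11.3  -2.5   3.7] w 0.004730070714614748 yaw 5.54 tz [-0.009  0.001 -1.   ]
```

Call:
{"api": "play_rows", "payload": {"commands": [[2,0,0,0,0,0],[2,0,0,0,0,0],[1,0,0,0,0,0],[0,0,0,0,0,0]]}}

```text
time: 11.27
tool_pos: [0.5127, -0.2351, 0.0766]
tool_rot: [-0.001, 0.999, 0.048, -0.01]
contact_force: [-27.2, 1.1, 13.3]
gripper_width: -0.001
grasp_force: 13.4
```

Run:
```python
from h import *
st()
```

```text
t 11.27 stage [487.8 283.2  76.6] F stage [-26.9  -3.7  13.3] w -0.0010730820444442835 yaw 5.56 tz [-0.02   0.001 -1.   ]
```

Call:
{"api": "play_rows", "payload": {"commands": [[-15,0,0,0,0,0],[-5,0,-30,0,0,0],[0,0,-30,0,0,0],[10,-38,0,0,0,0],[10,-38,0,0,0,0]]}}

```text
time: 11.68
tool_pos: [0.5147, -0.1614, 0.1419]
tool_rot: [0.002, 0.999, 0.046, 0.004]
contact_force: [0.8, 0.8, -1.0]
gripper_width: -0.001
grasp_force: 0.0
```

Call:
{"api": "play_rows", "payload": {"commands": [[6,-40,0,0,0,0],[5,-40,0,0,0,0],[5,-40,0,0,0,0],[5,-40,0,0,0,0],[5,-40,0,0,0,0]]}}

```text
time: 12.1
tool_pos: [0.5199, 0.0439, 0.1388]
tool_rot: [0.001, 0.999, 0.048, 0.001]
contact_force: [0.9, 0.3, -0.3]
gripper_width: -0.003
grasp_force: 0.0
```

Call:
{"api": "play_rows", "payload": {"commands": [[0,-40,0,0,0,0],[0,-40,0,0,0,0],[0,-40,0,0,0,0],[0,-40,0,0,0,0],[0,-40,0,0,0,0]]}}

```text
time: 12.52
tool_pos: [0.5006, 0.2436, 0.1387]
tool_rot: [0.0, 0.999, 0.048, 0.001]
contact_force: [0.1, -0.8, -0.2]
gripper_width: 0.0
grasp_force: 0.0
```

Run:
```python
from meas import *
to(513,-328.5,80); g=grab('top'); s=grab('side')
c=cv2.resize(g['image'][175:275,230:370,::-1],None,fx=5.5,fy=5.5,interpolation=cv2.INTER_CUBIC)
cv2.imwrite('pics/t11.png',c)
u,v,r=hub(c,5.5,230); print(r,S(at(g,u,v,.094)).round(1))
m=cv2.inRange(cv2.cvtColor(c,cv2.COLOR_BGR2HSV),(8,140,90),(24,255,255)); m[:190]=0
vv,uu=np.nonzero(m); i=uu>uu.max()-12; print('lever end',S(at(g,(uu[i].mean()+.5)/5.5-.5+230,(vv[i].mean()+.5)/5.5-.5+175,.08)).round(1))
# button triangulation
A=at(g,(88.5)/3.8-.5+160,259.5/3.8-.5+175,.045)
for z in(.03,.04,.045,.05,.055):
    A=at(g,(88.5)/3.8-.5+160,259.5/3.8-.5+175,z);B=at(s,145.5/3.5-.5+225,489.5/3.5-.5+150,z); print(z,S(A).round(1),S(B).round(1))
```

```text
t 12.52 stage [ 521.7 -194.5  138.7] F stage [-0.   0.8 -0.2] w 0.00027741069607040077 yaw 5.49 tz [ 0.003 -0.    -1.   ]
shift [  -8.8 -134.    58.6] turn [ 0.02 -0.17 -0.01]
3.958563 [505.5 238.1  94. ]
lever end [366.1 304.6  80. ]
0.03 [ 514.4 -331.5   30. ] [ 512.5 -314.7   30. ]
0.04 [ 513.4 -329.4   40. ] [ 510.7 -322.3   40. ]
0.045 [ 513.  -328.4   45. ] [ 509.8 -326.    45. ]
0.05 [ 512.5 -327.4   50. ] [ 508.9 -329.8   50. ]
0.055 [ 512.  -326.4   55. ] [ 508.  -333.5   55. ]
```

Call:
{"api": "play_rows", "payload": {"commands": [[-2.5,-34,10,0,0,0],[-2.5,-34,15,0,0,0],[-2.5,-33,15,0,0,0],[-2,-32.5,15,0,0,0],[0,0,0,0,0,0]]}}

```text
time: 13.03
tool_pos: [0.4758, 0.3766, 0.0797]
tool_rot: [0.0, 0.999, 0.05, -0.002]
contact_force: [-0.3, -1.2, -0.3]
gripper_width: 0.001
grasp_force: 0.0
```

Run:
```python
from meas import *
to(511.5,-328.2,65)
g=load('top'); c=cv2.imread('pics/t11.png')
m=cv2.inRange(cv2.cvtColor(c,cv2.COLOR_BGR2HSV),(8,140,90),(24,255,255)); m[:190]=0
u,v,r=hub(c,5.5,230)
n_,l,s,cc=cv2.connectedComponentsWithStats(m); i=1+s[1:,4].argmax(); vv,uu=np.nonzero(l==i)
j=uu>uu.max()-15; P=lambda a,b,z:S(at(g,(a+.5)/5.5-.5+230,(b+.5)/5.5-.5+175,z))
e=P(uu[j].mean(),vv[j].mean(),.08); h=S(at(g,u,v,.094)); print(s[i],e,h,'lever angle',np.arctan2(-(e-h)[0],(e-h)[1]))
```

```text
t 13.03 stage [ 509.7 -329.3   79.7] F stage [-0.4  1.2 -0.3] w 0.0008879698682037028 yaw 5.7 tz [-0.003 -0.001 -1.   ]
shift [ 1.8  1.1 14.7] turn [0.02 0.18 0.2 ]
[ 611  258  137   51 3477] [505.82444747 308.82575222  80.        ] [505.53276832 238.07014701  94.        ] lever angle -0.004122323546893108
```

The lever angle is about 0 (tight) and carriage travel is 85.3 mm. Now I'll press.

Call:
{"api": "play_rows", "payload": {"commands": [[2,1,8,0,0,0],[0,0,4,0,0,0],[0,0,3,0,0,0],[0,0,3,0,0,0],[0,0,0,0,0,0]]}}

```text
time: 13.45
tool_pos: [0.4803, 0.3718, 0.0653]
tool_rot: [0.0, 0.999, 0.047, 0.0]
contact_force: [-0.4, 0.2, 0.6]
gripper_width: 0.001
grasp_force: 0.7
```

Call:
{"api": "play_rows", "payload": {"commands": [[0,0,2,0,0,0],[0,0,0,0,0,0]]}}

```text
time: 13.62
tool_pos: [0.4804, 0.3725, 0.0639]
tool_rot: [-0.0, 0.999, 0.048, 0.001]
contact_force: [0.2, -1.1, 1.9]
gripper_width: -0.0
grasp_force: 1.0
```

Call:
{"api": "play_rows", "payload": {"commands": [[0,-2,1,0,0,0],[0,0,2,0,0,0],[0,0,2,0,0,0],[0,0,0,0,0,0]]}}

```text
time: 13.95
tool_pos: [0.4801, 0.3752, 0.0599]
tool_rot: [-0.0, 0.999, 0.048, 0.001]
contact_force: [-0.8, -3.1, 8.6]
gripper_width: 0.001
grasp_force: 4.6
```

Call:
{"api": "play_rows", "payload": {"commands": [[0,0,2,0,0,0],[0,0,1,0,0,0],[0,0,0,0,0,0]]}}

```text
time: 14.2
tool_pos: [0.4802, 0.3753, 0.0597]
tool_rot: [0.0, 0.999, 0.048, 0.0]
contact_force: [-7.1, -8.0, 22.8]
gripper_width: 0.002
grasp_force: 11.4
```

The button is bottomed (force up to 23 N, no further motion). Releasing and retreating.

Call:
{"api": "play_rows", "payload": {"commands": [[0,0,-10,0,0,0],[0,0,-15,0,0,0],[0,0,-30,0,0,0],[0,0,-30,0,0,0],[0,0,0,0,0,0]]}}

```text
time: 14.62
tool_pos: [0.4823, 0.3773, 0.1472]
tool_rot: [-0.003, 0.999, 0.048, 0.005]
contact_force: [0.6, 0.4, 0.7]
gripper_width: -0.003
grasp_force: 0.0
```

Call:
{"api": "play_rows", "payload": {"commands": [[0,0,0,0,0,0],[0,0,0,0,0,0],[0,0,0,0,0,0],[0,0,0,0,0,0]]}}

```text
time: 14.95
tool_pos: [0.4782, 0.3743, 0.138]
tool_rot: [0.001, 0.999, 0.048, -0.002]
contact_force: [-0.4, 0.1, -0.1]
gripper_width: 0.004
grasp_force: 0.0
```

Run:
```python
from meas import *
st(); g=grab('top')
c=cv2.resize(g['image'][175:275,230:370,::-1],None,fx=5.5,fy=5.5,interpolation=cv2.INTER_CUBIC)
u,v,r=hub(c,5.5,230); print(r,S(at(g,u,v,.094)).round(1))
print(manip.job_done())
```

```text
t 14.95 stage [ 511.9 -326.8  138. ] F stage [-0.4 -0.2 -0.1] w 0.003525235269164996 yaw 5.5 tz [-0.003 -0.002 -1.   ]
3.958563 [505.5 238.1  94. ]
the job is handed in; nothing more can be done
None
```

I loosened the clamp, brought the probe over the copper pad (within about 1–2 mm by camera), swung the clamp home against its stop, pressed the trigger button fully and let it up, then handed the job in at about 15 s; the verdict isn't shown.

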